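# Set up the slide viewer and focus it to its mark

## Robot

A 6-joint arm with a two-finger parallel gripper is mounted at the origin on a cart in front of the work surface, level with it; the furniture and walls round the work are solid. World frame = base frame: x ahead of the robot, y to its left, z up, the work surface at z = 0. Lengths are in mm, angles in rad, forces in N, time in s.
With the tool pointing down it reaches from about 150 to 775 mm from the base axis. Payload 6.1 kg.
Tool frame: the origin (TCP) lies midway between the tips of the shut fingers; the grasp point (between the pads) lies 19 mm behind it; z points along the fingers, y is the line along which they close (so a half turn about z gives the same grasp; the last joint's range is limited). The gripper opens to 85 mm and grips with 20 to 120 N. Pads are 22 mm wide; open, the fingers measure 114 mm over their backs; the gripper's body (76 mm by 85 mm) begins 54 mm behind the grasp point. The pads swing forward as they close: fully open they stand 13 mm farther back than shut.
Start: joints at [0, 0.126, -0.04, 1.405, 0, 1.571], TCP at [524.984, -0, 231.295] pointing down, gripper open.
Joint ranges: [-2.72, 2.72], [-0.95, 1.95], [-1.27, 1.35], [-1.78, 2.02], [-1.46, 1.47], [-3.14, 3.14]. Speed limits (rad/s): [2.39, 2.39, 3.01, 3.14, 3.14, 3.14].

## Interface

Orientations are given as a 3x3 rotation matrix whose columns are the frame's x, y, z axes.
In Python, from plant import r gives the robot as it stands.
- The arm moves only by the shell command python3 -m handwheel 'ROWS' [OPENING]. ROWS is text: rows parted by semicolons, each of 6 numbers parted by spaces: the shift along the tool's x, y, z scaled (see below), then the turn, a rotation vector about the tool's x, y, z scaled (see below). In form: x y z ax ay az; .... A call has exactly 8 rows; each row shifts and turns the commanded pose from where the row before left it, along the tool's axes as they then stand; what a row does not reach is not made up. The controller multiplies each number of a shift by 0.25 m and each number of a turn by 0.15 rad. A row lasts 1/8 s, in which the tool goes at most 62.5 mm and 10.7 degrees, less where a joint would pass 70% of its speed; a pose out of reach is approached as far as the arm can. A call with a number of a shift or a turn outside -1 to 1 is refused whole. A call with a gripper value outside its range is refused whole. OPENING is the opening, from -1 (shut) to 1 (fully open), set as the call begins (- or left out, the last holds). The fingers move at their own pace and stop on an object; the grip force is fixed at half the most. Time passes only in rows, so rows that do not move let the fingers close, or fill a call up. It gives the time, the measured TCP pose, the force, the opening and the grip force at its end, in the units of the state.
- r.observe(): the state, without advancing time (a new reading comes with each control period).
- r.camera(name): name is "scene" or "side" or "wrist"; returns a dict with "color" (420x560x3 uint8, red, green, blue), "K" (3x3 intrinsics, pixels), "position" and "orientation" of the camera in the world; the wrist camera has in their place "T_tool_cam" (4x4, takes a point from camera to tool coordinates, whose origin is the TCP and whose axes are the flange's). Camera axes: x right, y down, z forward; pixel columns grow to the right and rows downward; lengths in mm; the calibration is good to about 2 mm. A picture is of the moment at which its call begins: read the wrist's pose just before it. There is no depth.
- r.hand_in(): hands the job in; it is judged then, once.
Trained networks look in the newest picture that a camera, given by its name, has taken for a name from the list of things; names that differ only in an ending like _2 or _b are one class to them, and where a whole thing is asked for, a point or a joint stands for the part that bears it (a point fixed in the world has none). Each returns a list of dicts, best first, with "confidence" (0 to 1); they miss things now and then, are a little off and sometimes report something else, mostly with a low value. They report only what shows in the picture. A call takes as long as a camera call.
- r.masks_of(query, camera): "pixels" (420x560 bool, what is visible of it) and "xy" ([column, row] in pixels, amid what is visible of it).
- r.landmark_of(query, camera): "xy" ([column, row] in pixels: a listed point, or the origin of a listed thing).
The state is a dict: "clock": time; "joints": joint angles; "qvel": joint speeds; "joint_torque": joint torques, N m; "tcp_pos": TCP position; "ee_rot": TCP orientation; "wrist_force": force on the tool from outside, world axes, zero at the start; "wrist_torque": the same for the moment, N m; "grip_width": opening from 0.0 (shut) to 1.0 (fully open); "grip_force": force on a finger pad.
Only numpy, scipy, OpenCV 4.12 (cv2) and the standard library are available. Lean on these libraries where they do the work, as an engineer would, in place of code of your own. Each camera call takes 0.05 s, during which the arm holds its last target. There are 200 camera calls.

## Task

Put the grey slide viewer on the light stage: flat on the plate inside the four corner brackets, its focus ring over the glass slide and its screen towards the stage's switch end. Set it down gently and let go of it, then take it again by the ribbed black focus ring and turn the ring until its white line points at the orange mark. Keep the viewer upright and leave the jar, the beaker and the dish where they stand.

Things in the scene. Friction and masses are not known exactly. Their poses are not given: they have to be found in the camera images.
- viewer: loose slide viewer, 0.4 to 0.7 kg: grey plastic body 110 mm long (its x), 60 mm wide (its y), flat top 48 mm above the underside; origin at the centre of the underside, z up. A dark screen covers the -x half of its top, the focus ring stands on the +x half. Two feet below leave an 8 mm high tunnel (x = -3 to +43 mm) that goes over the slide
- viewer_grip (a point): where to carry the viewer: on its z axis, 40 mm above the underside, between its long flanks, which are upright and plain from 13 to 43 mm above the underside, 60 mm apart along its y. Gripped here from above, the focus ring and its barrel stand up between the fingers, to 80 mm above the underside at the start
- viewer_axis (a point): point of the viewer at underside height on the ring's axis, 20 mm towards +x from the viewer's origin
- ring_top (a point): centre of the top of the ribbed black focus ring: round, 42 mm diameter, 26 mm high, top 75.5 mm above the viewer's underside; grip it across any diameter. A white line on its top and side shows its setting. An aluminium camera barrel, 24 mm diameter, stands 0.5 to 11 mm above the ring's top, rising 2.5 mm per rad as the ring turns
- focus_ring (a joint): angle of the focus ring, 0 to 3.6 rad between stops, growing counter-clockwise seen from above. The white line points at the orange mark (on the viewer's top, on the side of the ring towards the screen) at 2.6 rad; it starts 1.2 to 2.2 rad short of it. Friction 0.06 N m; it stays where it is left
- stage: fixed light stage: grey lamp housing 180 mm (x) by 112 mm (y), plate 20 mm above the worktop; origin at the centre of its underside, z up. Four dark steel corner brackets, 6 mm high, leave 118 mm (x) by 68 mm (y) between them, centred: 4 mm of play all round the viewer. Black rocker switch at its -x end. In place, the viewer's x axis points the same way as the stage's
- stage_seat (a point): where viewer_axis belongs: on the stage's plate, 20 mm above the worktop, 20 mm towards +x from the stage's centre, in the middle of the glass slide that lies across the stage (along y) in a carrier 33 mm wide and 2.5 mm high
- jar: loose glass jar with beads under a white foil hood, 70 mm diameter, 93 mm high, at the back; bystander; origin at the centre of its underside
- beaker: loose empty glass beaker, 69 mm diameter, 79 mm high, at the back; bystander; origin at the centre of its underside
- dish: loose glass petri dish with steel beads, 57 mm diameter, 20 mm high, at the front right; bystander; origin at the centre of its underside

How it is judged:
By the outcome, as a careful person would: the job done as asked, in the order asked, and still so for the second after the job is handed in, with the robot touching nothing.
It also fails if it takes over 58 s, if anything falls off the work surface, if the arm or the gripper's body presses on something with over 40 N, if the wrist force passes 120 N, or if a joint passes its speed limit or range.

## Working session

There is one attempt and no reset: what is moved stays moved. The work goes in short steps, Python scripts to look and compute and a shell command to move; the robot and the scene stay as the last step left them, time stands still between calls to the robot, and variables do not carry over. Pictures are saved under pics/ and viewed, at most 10 in all, crops included, and the job is handed in when it is done.

```bash
ls; mkdir -p pics; cat > h.py <<'E'
import numpy as np, cv2
from plant import r
def snap(n,f=None):
    s=r.observe(); c=r.camera(n)
    if f: cv2.imwrite('pics/'+f,c['color'][:,:,::-1])
    if n=='wrist':
        T=np.eye(4);T[:3,:3]=s['ee_rot'];T[:3,3]=s['tcp_pos'];T=T@np.array(c['T_tool_cam'])
        return np.array(c['K']),T[:3,3],T[:3,:3]
    return np.array(c['K']),np.array(c['position']),np.array(c['orientation'])
def ray(cam,xy):
    K,p,R=cam; d=R@np.linalg.inv(K)@np.array([xy[0],xy[1],1.]); return p,d/np.linalg.norm(d)
def atz(cam,xy,z):
    p,d=ray(cam,xy); return p+d*(z-p[2])/d[2]
def proj(cam,P):
    K,p,R=cam; q=K@(R.T@(np.array(P,float)-p)); return q[:2]/q[2]
E
python3 - <<'E'
from h import *
for n in ['scene','side','wrist']:
    c=snap(n,n+'0.png'); print(n,c[1].round(0),c[2].round(2).tolist())
    for q,z in [('viewer',0),('viewer_grip',40),('viewer_axis',0),('ring_top',75.5),('stage',0),('stage_seat',20),('jar',0),('beaker',0),('dish',0)]:
        for l in r.landmark_of(q,n)[:2]:
            print(q,np.round(l['xy'],1),round(l['confidence'],2),atz(c,l['xy'],z).round(1))
o=r.observe();print(o['clock'],o['ee_rot'],o['grip_width'])
E
```

```text
pics
scene [ -15. -827.  951.] [[0.81, -0.39, 0.44], [-0.59, -0.53, 0.61], [-0.01, -0.75, -0.66]]
viewer [216.4 194.1] 0.59 [498.8 168.9   0. ]
viewer_grip [212.7 181.3] 0.81 [496.9 178.9  40. ]
viewer_axis [223.6 189.5] 0.85 [525.2 173.8   0. ]
ring_top [218.5 168.7] 0.49 [517.1 176.5  75.5]
stage [302.1 224.8] 0.63 [613.4 -67.7   0. ]
stage_seat [281.5 149.9] 0.67 [749.9 205.8  20. ]
stage_seat [310.2 214. ] 0.56 [641.8 -64.6  20. ]
jar [308.4 218.8] 0.7 [640.6 -59.8   0. ]
jar [300.3 169.9] 0.57 [751.3 116.    0. ]
beaker [280.8 150.5] 0.91 [762.7 226.8   0. ]
dish [289.9 338.1] 0.85 [ 381.2 -321.2    0. ]
dish [300.5 168.6] 0.25 [755.6 120.5   0. ]
side [  28. -843.  913.] [[0.83, -0.38, 0.42], [-0.56, -0.53, 0.64], [-0.02, -0.76, -0.65]]
viewer [221.  195.9] 0.83 [503.3 185.4   0. ]
viewer_grip [220.2 187.6] 0.96 [500.4 177.4  40. ]
viewer_axis [230.3 197.6] 0.93 [523.1 160.8   0. ]
ring_top [228.6 174.6] 0.57 [534.  177.4  75.5]
stage [300.8 227. ] 0.65 [622.6 -76.6   0. ]
stage_seat [305.1 222.8] 0.56 [630.2 -86.5  20. ]
jar [301.  228.2] 0.3 [620.1 -81.   -0. ]
beaker [277.3 161.2] 0.84 [756.3 237.4   0. ]
beaker [301.5 230. ] 0.45 [616.7 -87.9   0. ]
dish [282.6 324.9] 0.58 [ 385.9 -320.7    0. ]
wrist [524.  76. 373.] [[1.0, 0.0, 0.0], [0.0, -0.96, -0.3], [-0.0, 0.3, -0.96]]
ring_top [512.1  56.6] 0.66 [699.7 104.5  75.5]
stage [362.3 242.3] 0.68 [616.8 -75.6   0. ]
stage_seat [386.4 246.1] 0.84 [637.  -71.7  20. ]
jar [511.9  56.9] 0.82 [744.2 111.5   0. ]
dish [169.1 419. ] 0.45 [ 385.3 -319.9    0. ]
1.5 [[ 8.07215472e-06  9.99999999e-01 -5.09414676e-05]
 [ 9.99999999e-01 -8.07023074e-06  3.77686110e-05]
 [ 3.77681999e-05 -5.09417724e-05 -9.99999998e-01]] 1.003610537111097
```

```bash
python3 - <<'E'
import cv2,numpy as np
a=cv2.imread('pics/scene0.png')[110:370,140:400]; b=cv2.imread('pics/wrist0.png')
a=cv2.resize(a,(400,400),interpolation=3);s=cv2.imread('pics/side0.png')[140:240,190:340];s=cv2.resize(s,(400,267))
b=cv2.resize(b,(400,300))
m=np.zeros((600,800,3),np.uint8);m[:400,:400]=a;m[:300,400:]=b;m[300:567,400:]=s
cv2.imwrite('pics/m0.png',m)
E
```

```text
(no output)
```

View pics/m0.png

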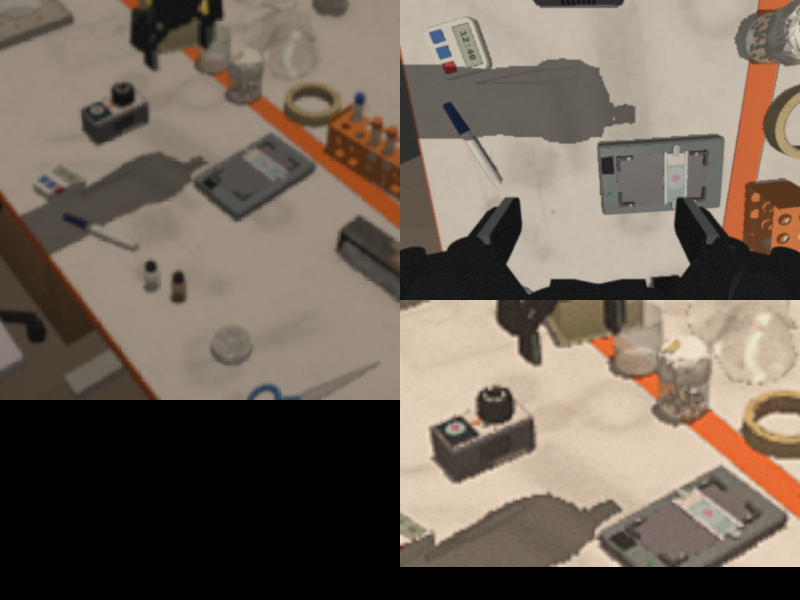

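```bash
python3 -m handwheel '-0.06 0.08 0 0 0 0;-0.06 0.08 0 0 0 0;-0.06 0.08 0 0 0 0;-0.06 0.08 0 0 0 0;0 0 0 0 0 0;0 0 0 0 0 0;0 0 0 0 0 0;0 0 0 0 0 0' 1
python3 - <<'E'
from h import *
c=snap('wrist','w1.png'); np.save('c1.npy',np.hstack([c[0],c[1][:,None],c[2]]))
for q,z in [('stage',0),('stage_seat',20)]:
    for l in r.landmark_of(q,'wrist')[:1]: print(q,l['xy'],l['confidence'],atz(c,l['xy'],z).round(1))
# rectified z=20, 2 px/mm? cover x 500-730,y -160..10
def rect(img,c,x0,x1,y0,y1,z,s):
    src=np.float32([proj(c,p) for p in [(x0,y1,z),(x1,y1,z),(x1,y0,z),(x0,y0,z)]])
    w,h=int((x1-x0)*s),int((y1-y0)*s)
    return cv2.warpPerspective(img,cv2.getPerspectiveTransform(src,np.float32([[0,0],[w,0],[w,h],[0,h]])),(w,h))
img=cv2.imread('pics/w1.png')
cv2.imwrite('pics/r1.png',rect(img,c,500,720,-150,0,20,3.6))
m=r.masks_of('stage','wrist')[0]; print(m['confidence'])
p=np.argwhere(m['pixels'])[:,::-1]; P=np.array([atz(c,q,20)[:2] for q in p],np.float32)
print(cv2.minAreaRect(P))
E
cat >> h.py <<'E'
def rect(img,c,x0,x1,y0,y1,z,s):
    src=np.float32([proj(c,p) for p in [(x0,y1,z),(x1,y1,z),(x1,y0,z),(x0,y0,z)]])
    w,h=int((x1-x0)*s),int((y1-y0)*s)
    return cv2.warpPerspective(img,cv2.getPerspectiveTransform(src,np.float32([[0,0],[w,0],[w,h],[0,h]])),(w,h))
E
```

```text
clock: 2.5
tcp_pos: [604.6, -59.6, 231.7]
ee_rot: [[-0.001, 1.0, 0.0], [1.0, 0.001, -0.0], [-0.0, 0.0, -1.0]]
wrist_force: [0.2, 0.2, -0.1]
grip_width: 0.994
grip_force: 0.0
stage [288.9, 189.4] 0.79 [616.  -76.1   0. ]
stage_seat [306.6, 191.8] 0.71 [632.8 -73.6  20. ]
0.97
((615.286865234375, -74.23185729980469), (178.6377716064453, 112.59113311767578), 4.156630516052246)
```

View pics/r1.png

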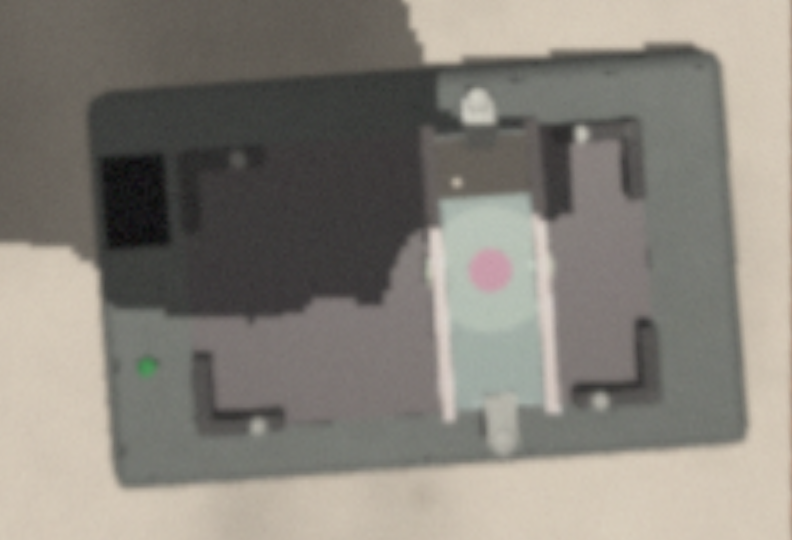

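```bash
python3 -m handwheel '0.16 -0.065 0 0 0 0;0.16 -0.065 0 0 0 0;0.16 -0.065 0 0 0 0;0.16 -0.065 0 0 0 0;0.16 -0.065 0 0 0 0;0.16 -0.065 0 0 0 0;0 0 0 0 0 0;0 0 0 0 0 0' 1
python3 - <<'E'
from h import *
c=snap('wrist','w2.png')
for q,z in [('viewer',0),('viewer_grip',40),('viewer_axis',0),('ring_top',75.5)]:
    for l in r.landmark_of(q,'wrist')[:1]: print(q,np.round(l['xy'],1),l['confidence'],atz(c,l['xy'],z).round(1))
img=cv2.imread('pics/w2.png')
a=rect(img,c,420,580,100,250,48,2.5); b=rect(img,c,420,580,100,250,75.5,2.5)
cv2.imwrite('pics/r2.png',np.hstack([a,b]))
E
```

```text
clock: 3.7
tcp_pos: [507.5, 179.9, 231.4]
ee_rot: [[-0.0, 1.0, 0.0], [1.0, 0.0, -0.0], [-0.0, 0.0, -1.0]]
wrist_force: [-0.7, -0.1, 0.5]
grip_width: 1.001
grip_force: 0.0
viewer [270.3 172.7] 0.65 [499.6 181.    0. ]
viewer_grip [270.6 182.6] 0.86 [500.6 179.8  40. ]
ring_top [292.5 190. ] 0.87 [519.3 181.6  75.5]
```

View pics/r2.png

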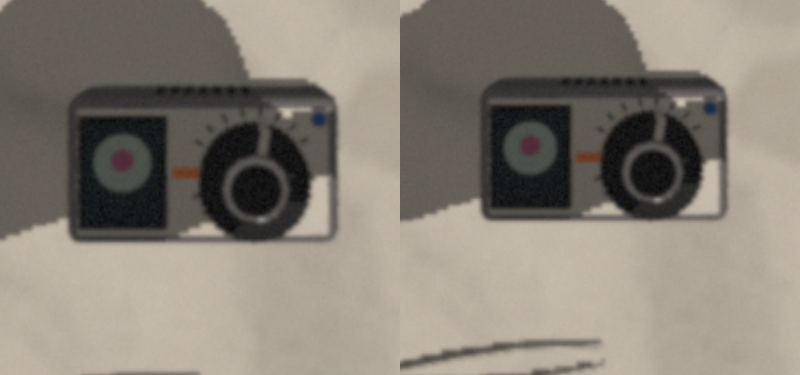

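```bash
python3 -m handwheel '0 0 0.04 0 0 -1;0 0 0.04 0 0 -1;0 0 0.04 0 0 -1;0 0 0.04 0 0 -1;0 0 0.04 0 0 -1;0 0 0.04 0 0 -1;0 0 0.04 0 0 -1;0 0 0.04 0 0 -1' 1
python3 -m handwheel '0 0 0 0 0 -1;0 0 0 0 0 -1;0 0 0 0 0 -0.47;0 0 0 0 0 0;0 0 0 0 0 0;0 0 0 0 0 0;0 0 0 0 0 0;0 0 0 0 0 0' 1
python3 - <<'E'
from h import *
o=r.observe();print(np.round(o['joints'],2))
c=snap('wrist','w3.png')
for q,z in [('viewer',0),('viewer_grip',40),('viewer_axis',0),('ring_top',75.5)]:
    for l in r.landmark_of(q,'wrist')[:1]: print(q,np.round(l['xy'],1),l['confidence'],atz(c,l['xy'],z).round(1))
img=cv2.imread('pics/w3.png')
a=rect(img,c,420,580,100,250,48,2.5); b=rect(img,c,420,580,100,250,75.5,2.5)
cv2.imwrite('pics/r3.png',np.hstack([a,b]))
E
```

```text
clock: 4.95
tcp_pos: [507.8, 179.3, 150.9]
ee_rot: [[-0.933, 0.359, -0.0], [0.359, 0.933, -0.0], [0.0, -0.0, -1.0]]
wrist_force: [-0.1, 0.1, -0.3]
grip_width: 1.002
grip_force: 0.0
clock: 5.95
tcp_pos: [507.5, 180.0, 151.3]
ee_rot: [[-1.0, 0.0, -0.0], [0.0, 1.0, -0.0], [0.0, -0.0, -1.0]]
wrist_force: [0.2, -0.4, -0.1]
grip_width: 1.0
grip_force: 0.0
[ 0.34  0.16 -0.17  1.24 -0.    0.34]
viewer [276.6 184.5] 0.7 [499.1 180.    0. ]
viewer_grip [276.3 199.6] 0.92 [500.7 179.9  40. ]
```

View pics/r3.png

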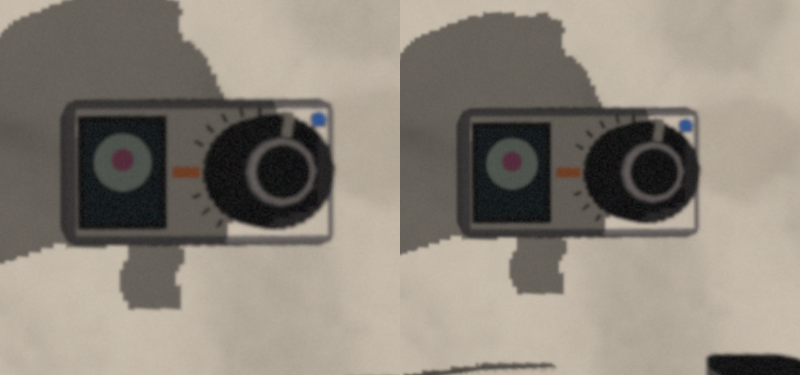

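```bash
python3 -m handwheel '0.015 0.002 0.07 0 0 0;0.014 0.001 0.07 0 0 0;0 0 0.07 0 0 0;0 0 0.07 0 0 0;0 0 0.07 0 0 0;0 0 0.07 0 0 0;0 0 0.06 0 0 0;0 0 0.06 0 0 0' 1
python3 -m handwheel '0 0 0.004 0 0 0;0 0 0 0 0 0;0 0 0 0 0 0;0 0 0 0 0 0;0 0 0 0 0 0;0 0 0 0 0 0;0 0 0 0 0 0;0 0 0 0 0 0' -1
```

```text
clock: 7.2
tcp_pos: [500.3, 180.8, 15.7]
ee_rot: [[-1.0, 0.0, 0.0], [0.0, 1.0, 0.0], [-0.0, 0.0, -1.0]]
wrist_force: [0.7, 0.4, 0.1]
grip_width: 1.001
grip_force: 0.0
clock: 8.2
tcp_pos: [500.2, 180.7, 15.3]
ee_rot: [[-1.0, 0.0, -0.0], [0.0, 1.0, -0.0], [0.0, -0.0, -1.0]]
wrist_force: [-0.2, 0.0, -2.5]
grip_width: 0.692
grip_force: 67.6
```

```bash
python3 -m handwheel '0 0 -0.02 0 0 0;0 0 -0.04 0 0 0;0 0 -0.06 0 0 0;0 0 -0.06 0 0 0;0 0 -0.06 0 0 0;0 0 -0.06 0 0 0;0 0 -0.04 0 0 0;0 0 0 0 0 0' -1
python3 - <<'E'
from h import *
o=r.observe(); z=o['tcp_pos'][2]-15.3
c=snap('wrist','w4.png')
for q,h in [('viewer',0),('viewer_grip',40),('viewer_axis',0),('ring_top',75.5)]:
    for l in r.landmark_of(q,'wrist')[:1]: print(q,np.round(l['xy'],1),l['confidence'],atz(c,l['xy'],z+h).round(1))
img=cv2.imread('pics/w4.png')
a=rect(img,c,420,580,100,250,48+z,2.5); s=snap('side','s4.png'); b=cv2.imread('pics/s4.png')[110:250,170:310]
cv2.imwrite('pics/r4.png',np.hstack([a,cv2.resize(b,(375,375))]))
E
```

```text
clock: 9.2
tcp_pos: [500.8, 180.9, 101.2]
ee_rot: [[-1.0, 0.0, 0.002], [0.0, 1.0, 0.001], [-0.002, 0.001, -1.0]]
wrist_force: [-0.4, 0.5, -6.3]
grip_width: 0.692
grip_force: 67.2
viewer [275.6 271.9] 0.87 [502.7 180.7  85.9]
viewer_grip [275.8 319.7] 0.63 [501.9 180.9 125.9]
```

View pics/r4.png

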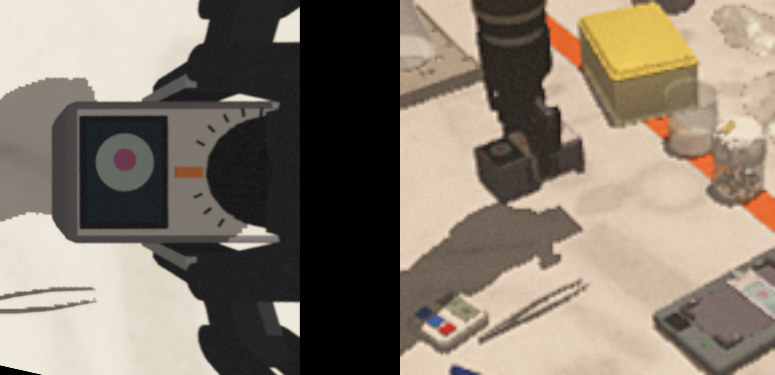

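```bash
python3 -m handwheel '-0.036 -0.08 0 0 0 0;-0.063 -0.14 0 0 0 0;-0.067 -0.15 0 0 0 0;-0.067 -0.15 0 0 0 0;-0.067 -0.15 0 0 0 0;-0.067 -0.15 0 0 0 0;-0.058 -0.13 0 0 0 0;-0.036 -0.08 0 0 0 0' -1
python3 -m handwheel '0 0 0 0 0 -0.15;0 0 0 0 0 -0.15;0 0 0.02 0 0 -0.15;0 0 0.03 0 0 0;0 0 0.03 0 0 0;0 0 0.03 0 0 0;0 0 0.02 0 0 0;0 0 0 0 0 0' -1
python3 - <<'E'
from h import *
c=snap('wrist','w5.png'); o=r.observe()
u=o['tcp_pos'][2]-15.3; print('underside',u)
img=cv2.imread('pics/w5.png')
# predicted stage bracket outlines at z=26 and seat edges
def poly(cx,cy,yaw,L,W,z):
    C,S=np.cos(yaw),np.sin(yaw); return [(cx+C*a-S*b,cy+S*a+C*b,z) for a,b in [(L,W),(-L,W),(-L,-W),(L,-W)]]
for P,col in [(poly(616.2,-76.8,.068,59,34,20),(0,255,0)),(poly(616.2,-76.8,.068,90,56,20),(255,255,0)),(poly(o['tcp_pos'][0]+.8,o['tcp_pos'][1],.068,55,30,u+13),(0,0,255))]:
    cv2.polylines(img,[np.int32([np.round(proj(c,p)) for p in P])],True,col,1)
s=snap('side','s5.png'); b=cv2.imread('pics/s5.png')[160:270,235:365]
m=np.zeros((600,800,3),np.uint8); m[:420,:560]=img; m[420:600,:213]=0; m[380:600,540:800]=cv2.resize(b,(260,220))
cv2.imwrite('pics/r5.png',m)
E
```

```text
clock: 10.5
tcp_pos: [615.7, -78.3, 99.6]
ee_rot: [[-1.0, 0.002, -0.001], [0.002, 1.0, 0.0], [0.001, 0.0, -1.0]]
wrist_force: [-0.2, 0.5, -6.3]
grip_width: 0.688
grip_force: 67.1
clock: 11.5
tcp_pos: [615.0, -76.8, 67.2]
ee_rot: [[-0.998, -0.067, -0.001], [-0.067, 0.998, 0.0], [0.001, 0.0, -1.0]]
wrist_force: [0.4, 0.4, -5.8]
grip_width: 0.694
grip_force: 67.2
underside 52.30504851689426
```

View pics/r5.png

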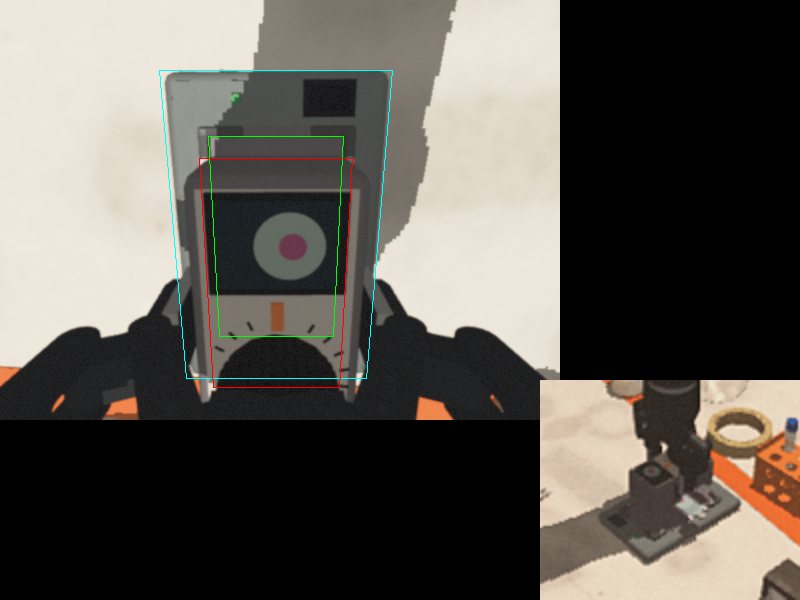

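```bash
python3 -m handwheel '-0.001 0 0.02 0 0 0;0 0 0.02 0 0 0;0 0 0.02 0 0 0;0 0 0.02 0 0 0;0 0 0.02 0 0 0;0 0 0.008 0 0 0;0 0 0.006 0 0 0;0 0 0.004 0 0 0' -1
python3 -m handwheel '0 0 0.002 0 0 0;0 0 0.002 0 0 0;0 0 0.002 0 0 0;0 0 0 0 0 0;0 0 0 0 0 0;0 0 0 0 0 0;0 0 0 0 0 0;0 0 0 0 0 0' -1
```

```text
clock: 12.6
tcp_pos: [615.8, -76.8, 38.4]
ee_rot: [[-0.998, -0.067, 0.0], [-0.067, 0.998, -0.0], [-0.0, -0.0, -1.0]]
wrist_force: [0.5, -0.7, -6.5]
grip_width: 0.694
grip_force: 67.3
clock: 13.6
tcp_pos: [615.7, -76.8, 36.8]
ee_rot: [[-0.998, -0.067, 0.0], [-0.067, 0.998, 0.0], [-0.0, -0.0, -1.0]]
wrist_force: [0.4, 0.5, -5.8]
grip_width: 0.691
grip_force: 67.3
```

```bash
python3 -m handwheel '0 0 0.002 0 0 0;0 0 0.002 0 0 0;0 0 0.001 0 0 0;0 0 0 0 0 0;0 0 0 0 0 0;0 0 0 0 0 0;0 0 0 0 0 0;0 0 0 0 0 0' -1
```

```text
clock: 14.6
tcp_pos: [615.6, -76.8, 35.5]
ee_rot: [[-0.998, -0.067, -0.0], [-0.067, 0.998, -0.0], [0.0, -0.0, -1.0]]
wrist_force: [-0.3, -0.2, -6.4]
grip_width: 0.694
grip_force: 67.3
```

```bash
python3 -m handwheel '0 0 0.001 0 0 0;0 0 0 0 0 0;0 0 0.001 0 0 0;0 0 0 0 0 0;0 0 0.001 0 0 0;0 0 0 0 0 0;0 0 0 0 0 0;0 0 0 0 0 0' -1
```

```text
clock: 15.6
tcp_pos: [615.8, -76.8, 35.4]
ee_rot: [[-0.998, -0.067, 0.001], [-0.067, 0.998, -0.0], [-0.001, -0.0, -1.0]]
wrist_force: [-4.1, 1.3, 5.1]
grip_width: 0.69
grip_force: 68.4
```

```bash
python3 -m handwheel '0 0 0 0 0 0;0 0 0 0 0 0;0 0 0 0 0 0;0 0 0 0 0 0;0 0 0 0 0 0;0 0 0 0 0 0;0 0 -0.02 0 0 0;0 0 -0.05 0 0 0' 1
python3 -m handwheel '0 0 -0.08 0 0 0;0 0 -0.08 0 0 0;0 0 -0.08 0 0 0;0 0 -0.08 0 0 0;0 0 -0.08 0 0 0;0 0 -0.05 0 0 0;0 0 0 0 0 0;0 0 0 0 0 0' 1
python3 - <<'E'
from h import *
c=snap('wrist','w6.png'); img=cv2.imread('pics/w6.png')
for q,z in [('viewer',20),('viewer_grip',60),('ring_top',95.5),('stage',0)]:
    for l in r.landmark_of(q,'wrist')[:1]: print(q,np.round(l['xy'],1),l['confidence'],atz(c,l['xy'],z).round(1))
a=rect(img,c,520,720,-140,-10,95.5,4)
def poly(cx,cy,yaw,L,W,z):
    C,S=np.cos(yaw),np.sin(yaw); return [(cx+C*a-S*b,cy+S*a+C*b,z) for a,b in [(L,W),(-L,W),(-L,-W),(L,-W)]]
cv2.imwrite('pics/r6.png',a)
E
```

```text
clock: 16.6
tcp_pos: [615.2, -76.7, 52.4]
ee_rot: [[-0.998, -0.067, -0.001], [-0.067, 0.998, 0.0], [0.001, 0.0, -1.0]]
wrist_force: [-0.4, -0.6, 0.5]
grip_width: 0.997
grip_force: 0.0
clock: 17.6
tcp_pos: [615.4, -76.7, 164.2]
ee_rot: [[-0.998, -0.067, -0.001], [-0.067, 0.998, 0.0], [0.001, 0.0, -1.0]]
wrist_force: [-0.4, -0.4, -1.2]
grip_width: 0.997
grip_force: 0.0
viewer [277.5 197.4] 0.98 [615.8 -75.9  20. ]
viewer_grip [276.7 212.9] 0.66 [616.2 -76.5  60. ]
```

View pics/r6.png

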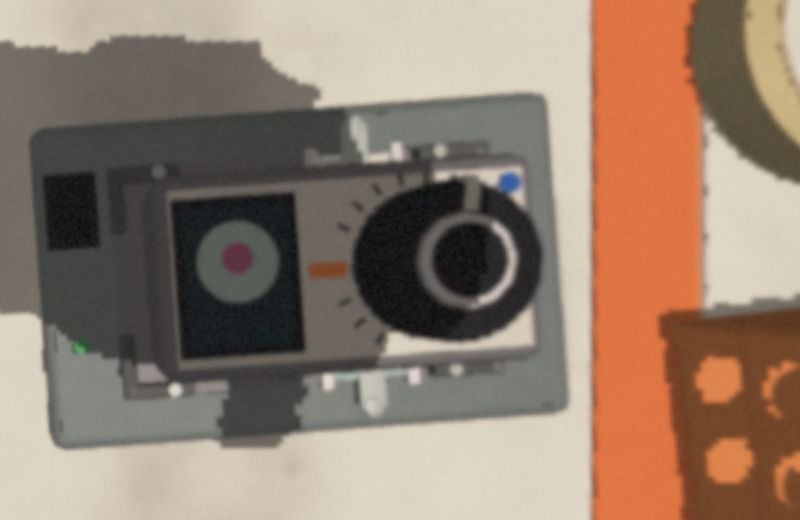

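```bash
python3 -m handwheel '-0.04 0 0 0 0 0;-0.041 0 0.02 0 0 0;0 0 0.07 0 0 0;0 0 0.07 0 0 0;0 0 0.07 0 0 0;0 0 0.07 0 0 0;0 0 0.05 0 0 0;0 0 0.032 0 0 0' 1
python3 -m handwheel '0 0 0 0 0 0;0 0 0 0 0 0;0 0 0 0 0 0;0 0 0 0 0 0;0 0 0 0 0 0;0 0 0 0 0 0;0 0 0 0 0 0;0 0 0 0 0 0' -1
```

```text
clock: 18.85
tcp_pos: [635.6, -75.4, 68.3]
ee_rot: [[-0.998, -0.067, -0.001], [-0.067, 0.998, 0.0], [0.001, 0.0, -1.0]]
wrist_force: [-0.5, 0.5, 0.6]
grip_width: 1.002
grip_force: 0.0
clock: 19.85
tcp_pos: [636.4, -75.3, 70.4]
ee_rot: [[-0.998, -0.067, 0.002], [-0.067, 0.998, 0.0], [-0.002, -0.0, -1.0]]
wrist_force: [-0.2, 1.2, 5.7]
grip_width: 0.459
grip_force: 60.4
```

```bash
python3 -m handwheel '0 0 0 0 0 0;0 0 0 0 0 0;0 0 0 0 0 0;0 0 -0.016 0 0 0;0 0 0 0 0 0;0 0 0 0 0 0;0 0 0 0 0 0;0 0 0 0 0 0' 0.4
python3 -m handwheel '0 0 0 0 0 0;0 0 0 0 0 0;0 0 0 0 0 0;0 0 0 0 0 0;0 0 0 0 0 0;0 0 0 0 0 0;0 0 0 0 0 0;0 0 0 0 0 0' -1
```

```text
clock: 20.85
tcp_pos: [635.8, -75.4, 73.2]
ee_rot: [[-0.998, -0.067, -0.0], [-0.067, 0.998, -0.0], [0.0, -0.0, -1.0]]
wrist_force: [-0.9, 0.2, -0.4]
grip_width: 0.698
grip_force: 0.0
clock: 21.85
tcp_pos: [635.9, -75.4, 73.6]
ee_rot: [[-0.998, -0.067, 0.0], [-0.067, 0.998, -0.0], [-0.0, -0.0, -1.0]]
wrist_force: [-2.0, 0.6, 5.5]
grip_width: 0.452
grip_force: 60.5
```

```bash
python3 -m handwheel '0 0 0 0 0 -0.6;0 0 0 0 0 -0.8;0 0 0 0 0 -0.8;0 0 0 0 0 -0.8;0 0 0 0 0 -0.8;0 0 0 0 0 -0.8;0 0 0 0 0 -0.8;0 0 0 0 0 -0.6' -1
python3 -m handwheel '0 0 0 0 0 -0.8;0 0 0 0 0 -0.8;0 0 0 0 0 -0.8;0 0 0 0 0 -0.8;0 0 0 0 0 -0.8;0 0 0 0 0 -0.8;0 0 0 0 0 -0.8;0 0 0 0 0 -0.4' -1
python3 - <<'E'
from h import *
o=r.observe();print(o['wrist_torque'],o['joints'])
s=snap('side','s7.png');snap('wrist','w7.png')
E
```

```text
clock: 22.85
tcp_pos: [636.8, -76.7, 73.7]
ee_rot: [[-0.566, -0.825, 0.002], [-0.825, 0.566, -0.002], [0.001, -0.003, -1.0]]
wrist_force: [1.4, -3.4, 4.0]
grip_width: 0.455
grip_force: 60.6
clock: 23.85
tcp_pos: [637.6, -75.2, 73.7]
ee_rot: [[0.295, -0.956, 0.003], [-0.956, -0.295, 0.001], [0.0, -0.003, -1.0]]
wrist_force: [4.5, 1.3, 2.5]
grip_width: 0.456
grip_force: 60.6
[ 0.24335567 -0.81090721 -0.07841479] [-1.17789996e-01  3.82100150e-01 -5.58357451e-02  1.12962689e+00
  9.05299352e-04 -1.98752539e+00]
```

```bash
python3 -m handwheel '0 0 0 0 0 0;0 0 0 0 0 0;0 0 0 0 0 0;0 0 -0.03 0 0 0;0 0 -0.07 0 0 0;0 0 -0.08 0 0 0;0 0 -0.08 0 0 0;0 0 -0.08 0 0 0' 0.5
python3 -m handwheel '0 0 -0.08 0 0 0;0 0 -0.05 0 0 0;0 0 0 0 0 0;0 0 0 0 0 0;0 0 0 0 0 0;0 0 0 0 0 0;0 0 0 0 0 0;0 0 0 0 0 0' -
python3 - <<'E'
from h import *
c=snap('wrist','w8.png'); img=cv2.imread('pics/w8.png')
a=rect(img,c,520,690,-140,-10,95.5,4);b=rect(img,c,585,665,-120,-40,95.5,7)
cv2.imwrite('pics/r8.png',a);cv2.imwrite('pics/r8b.png',b)
for q,z in [('viewer',20),('viewer_grip',60),('ring_top',95.5)]:
    for l in r.landmark_of(q,'wrist')[:1]: print(q,np.round(l['xy'],1),l['confidence'],atz(c,l['xy'],z).round(1))
E
```

```text
clock: 24.95
tcp_pos: [636.1, -75.4, 160.6]
ee_rot: [[0.292, -0.956, 0.002], [-0.956, -0.292, -0.0], [0.001, -0.001, -1.0]]
wrist_force: [-0.9, -0.3, 0.4]
grip_width: 0.748
grip_force: 0.0
clock: 25.95
tcp_pos: [635.8, -75.4, 190.7]
ee_rot: [[0.292, -0.956, -0.0], [-0.956, -0.292, 0.0], [-0.0, 0.0, -1.0]]
wrist_force: [0.1, -0.9, 0.4]
grip_width: 0.75
grip_force: 0.0
viewer [303.2 193.4] 0.89 [611.2 -76.8  20. ]
viewer_grip [101.6 397.7] 0.64 [733.4 151.9  60. ]
ring_top [273.9 217. ] 0.96 [636.  -72.4  95.5]
```

View pics/r8.png

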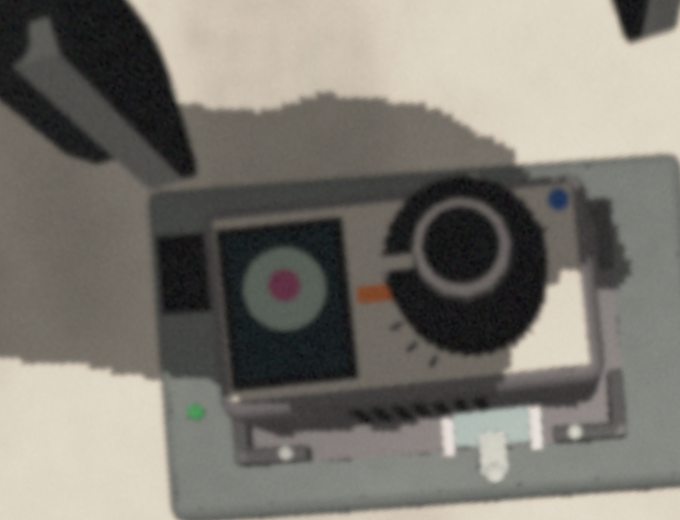

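```bash
python3 - <<'E'
from h import *
T0=None
c=snap('wrist','w9.png'); img=cv2.imread('pics/w9.png')
def fit(z):
    return rect(img,c,590,670,-115,-35,z,7)
hsv=cv2.cvtColor(fit(68),cv2.COLOR_BGR2HSV)
m=(hsv[...,0]<15)&(hsv[...,1]>120)&(hsv[...,2]>90); m[:,300:]=0
p=np.argwhere(m)[:,::-1].astype(np.float32); print(len(p)); o=p.mean(0); print('orange',590+o[0]/7,-35-o[1]/7, cv2.minAreaRect(p))
g=fit(95.5); gr=cv2.cvtColor(g,cv2.COLOR_BGR2GRAY)
b=g.copy()
# expected ring circle and mark
for cx,cy,col in [(636.2,-75.4,(0,255,0))]:
    P=(int((cx-590)*7),int((-35-cy)*7)); cv2.circle(b,P,147,col,1)
    q=(P[0]-170,int(P[1]+170*np.tan(.068))); cv2.line(b,P,q,col,1)
cv2.imwrite('pics/r9.png',np.hstack([b[:,:400],fit(68)[:,:400]]))
E
```

```text
1707
orange 608.14294 -75.8497 ((127.97479248046875, 285.4313049316406), (29.119056701660156, 63.848854064941406), 83.8844985961914)
```

View pics/r9.png

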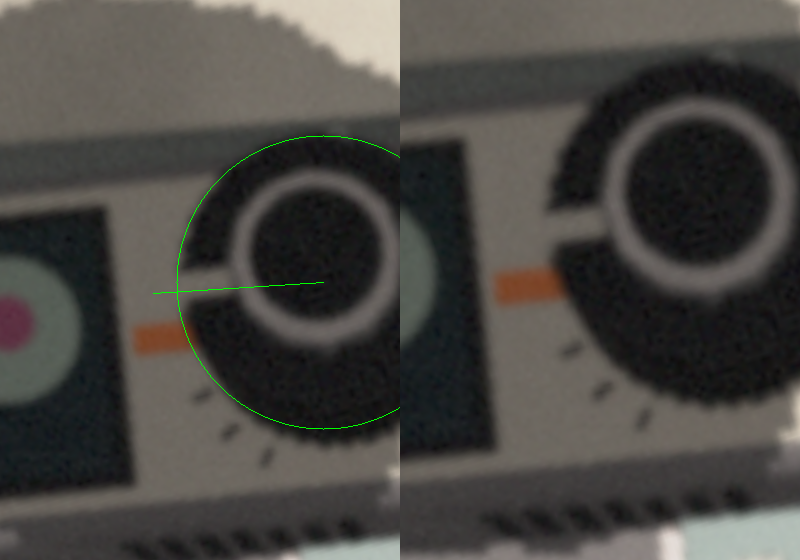

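```bash
python3 -c "
from plant import r
print(r.hand_in())"
```

```text
the job is handed in; nothing more can be done
None
```

The viewer is flat on the stage inside the four brackets, with its screen towards the switch end. The focus ring was turned about 1.8 rad, and its white line points at the orange mark to within about 2° by the wrist camera. The gripper never went near the jar, beaker or dish (no final picture was taken of them), and the job was handed in at about 26 s; no verdict came back.

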